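# Swap the open guard at the burger garnish counter

## Task

The next order needs tomatoes: slide the clear guard door of the tomato keeper fully open, and slide the door that was left open over the onions fully shut. Leave the lime keeper's door shut.

Things in the scene. Friction and masses are not known exactly. Their poses are not given: they have to be found in the camera images.
- tomato_handle (a point): centre of the upright blue fin handle at the front edge of the tomato keeper's flat clear sliding door: 14 mm thick along the slide, 60 mm wide across it, 50 mm tall, its foot on the door's upper face; this point is 181 mm above the counter. x axis: the opening direction, away from the robot, within 0.15 rad of straight ahead; z up. The pan below holds 4 red tomatoes.
- tomato_door (a joint): opening (m) of the tomato keeper's guard door on its level track: 0 = fully shut, against the front stop; 0.14 = fully open, against the rear stop. About 3 N slides it; it stays where left. Starts shut or slightly ajar. Keeper: fixed steel box 320 mm long, 160 wide, 157 high, on a 4 mm black mat, food pan in its front half; three alike stand side by side in any order, at least 20 mm apart.
- onion_handle (a point): centre of the upright blue fin handle at the front edge of the onion keeper's flat clear sliding door: 14 mm thick along the slide, 60 mm wide across it, 50 mm tall, its foot on the door's upper face; this point is 181 mm above the counter. x axis: the opening direction, away from the robot, within 0.15 rad of straight ahead; z up. The pan below holds 4 yellow-brown onions.
- onion_door (a joint): opening (m) of the onion keeper's guard door on its level track: 0 = fully shut, against the front stop; 0.14 = fully open, against the rear stop. About 3 N slides it; it stays where left. Starts more than half open.
- lime_door (a joint): opening (m) of the lime keeper's guard door on its level track: 0 = fully shut, against the front stop; 0.14 = fully open, against the rear stop. About 3 N slides it; it stays where left. Same keeper and door as the others, but over small green limes; it starts shut and is to be left alone.

How it is judged:
By the outcome, as a careful person would: the job done as asked, in the order asked, and still so for the second after the job is handed in, with the robot touching nothing.
It also fails if it takes over 51 s, if anything falls off the work surface, if the arm or the gripper's body presses on something with over 40 N, if the wrist force passes 120 N, or if a joint passes its speed limit or range.

## Robot

A 6-joint arm with a two-finger parallel gripper is mounted at the origin on the work surface. World frame = base frame: x ahead of the robot, y to its left, z up, the work surface at z = 0. Lengths are in m, angles in rad, forces in N, time in s.
With the tool pointing down it reaches from about 0.275 to 0.725 m from the base axis. Payload 15.9 kg.
Tool frame: the origin (TCP) lies at the very end of the fingers, on their centre line; the grasp point (between the pads) lies 19 mm behind it (ctrl.tcp_to_grasp is the distance from the TCP to the grasp point, in m); z points along the fingers, y is the direction in which the jaws open and shut (so a half turn about z gives the same grasp; the last joint's range is limited). The gripper opens to 85 mm and grips with 20 to 120 N. Pads are 22 mm wide; open, the fingers measure 114 mm over their backs; the gripper's body (76 mm by 85 mm) begins 54 mm behind the grasp point. The pads swing forward as they close: fully open they stand 13 mm farther back than shut.
Start: joints at [1.169, 0.213, -0.034, 1.323, 0, 1.571], TCP at [0.196, 0.46, 0.231] pointing down, gripper open.
Joint ranges: [-2.98, 2.98], [-0.74, 1.72], [-1.14, 1.35], [-2.1, 2.04], [-1.57, 1.44], [-3.14, 3.14]. Speed limits (rad/s): [1.89, 1.89, 2.39, 2.57, 3.14, 3.14].

## Interface

Orientations are given as [roll, pitch, yaw] about the fixed x, y, z axes, in that order (R = Rz(yaw) Ry(pitch) Rx(roll)).
In Python, from cell import ctrl gives the robot as it stands.
- The arm moves only by the tool drive_tool, never from a script. Its arguments are lists of equal length, an entry for each row: "hand": the finger opening in cm, from 0 to 8.54; "slide": the shift along the tool's x, y, z in cm, a list of three; "rotation": the turn, a rotation vector about the tool's x, y, z in rad, a list of three. In form: {"hand": [hand, ...], "slide": [[x, y, z], ...], "rotation": [[ax, ay, az], ...]}. A call has 1 to 8 rows; each row shifts and turns the commanded pose from where the row before left it, along the tool's axes as they then stand; what a row does not reach is not made up. A row lasts 1/8 s, in which the tool goes at most 62.5 mm and 10.7 degrees, less where a joint would pass 70% of its speed; a pose out of reach is approached as far as the arm can. A call is refused whole if a number of a shift passes 6.25 or a number of a turn 0.188, either way. A call with a gripper value outside its range is refused whole. The fingers move at their own pace and stop on an object; "force" is the grip in N (left out, the last holds). Time passes only in rows, so rows that do not move let the fingers close. It gives the time, the measured TCP pose, the force and the opening at its end, in the units of the state.
- ctrl.get_obs(): the state, without advancing time (a new reading comes with each control period).
- ctrl.camera(name): name is "scene" or "top" or "wrist"; returns (picture, depth): 420x560x3 uint8, red, green, blue; 420x560 float32, m along the optical axis (not along the pixel's ray), 0 where there is no reading.
- ctrl.calibration(name): a dict with "mtx" (3x3 intrinsics, pixels), "position" and "orientation" of the camera in the world; the wrist camera has in their place "T_tool_cam" (4x4, takes a point from camera to tool coordinates, whose origin is the TCP and whose axes are the flange's). Camera axes: x right, y up, looking along -z (the intrinsics and any distortion apply to the point x, -y, -z); pixel columns grow to the right and rows downward; lengths in m; the calibration is good to about 2 mm. A picture is of the moment at which its call begins: read the wrist's pose just before it. calibration takes no time and is no camera call.
- ctrl.sign_off(): hands the job in, once; it reports no verdict.
The state is a dict: "clock": time; "qpos": joint angles; "joint_vel": joint speeds; "joint_torque": joint torques, N m; "tool_pos": TCP position; "tcp_rot": TCP orientation; "wrist_force": force on the tool from outside, world axes, zero at the start; "moment": the same for the moment, N m; "gripper_width": finger opening in m.
Only numpy, scipy, OpenCV 4.12 (cv2) and the standard library are available. Lean on these libraries where they do the work, as an engineer would, in place of code of your own. Each camera call takes 0.05 s, during which the arm holds its last target. There are 200 camera calls.

## Working session

There is one attempt and no reset: what is moved stays moved. The work goes in short steps, Python scripts to look and compute and a tool call to move; the robot and the scene stay as the last step left them, time stands still between calls to the robot, and variables do not carry over. Pictures are saved under pics/ and viewed, about 8 in all and at most 12, crops included, and the job is handed in when it is done.

Besides the shell and the picture viewer there is one more tool, called as name(argument=value, ...) on one line, values as JSON. drive_tool: Moves the arm, as the interface text tells. Its arguments: {"type":"object","properties":{"hand":{"type":"array","items":{"type":"number"}},"slide":{"type":"array","items":{"type":"array","items":{"type":"number"}}},"rotation":{"type":"array","items":{"type":"array","items":{"type":"number"}}},"force":{"type":"number"}},"required":["hand","slide","rotation"]}

```bash
mkdir -p pics
cat > h.py <<'E'
import numpy as np, cv2
from cell import ctrl
from scipy.spatial.transform import Rotation as R
def pose(name,obs=None):
    c=ctrl.calibration(name); K=np.array(c["mtx"])
    if "T_tool_cam" in c:
        o=obs; T=np.eye(4); T[:3,:3]=R.from_euler('xyz',o["tcp_rot"]).as_matrix(); T[:3,3]=o["tool_pos"]
        T=T@np.array(c["T_tool_cam"])
        return K,T[:3,:3],T[:3,3]
    q=np.array(c["orientation"])
    M=q if q.shape==(3,3) else R.from_euler('xyz',q).as_matrix()
    return K,M,np.array(c["position"])
def ray(P,uv,z):
    K,M,p=P; uv=np.atleast_2d(uv).astype(float)
    d=np.c_[(uv[:,0]-K[0,2])/K[0,0],-(uv[:,1]-K[1,2])/K[1,1],-np.ones(len(uv))]@M.T
    return p+d*((z-p[2])/d[:,2])[:,None]
def blue(im):
    h=cv2.cvtColor(im,cv2.COLOR_RGB2HSV)
    return cv2.inRange(h,(100,110,50),(125,255,255))
E
python3 - <<'E'
from h import *
o=ctrl.get_obs();print(o["clock"],o["tool_pos"],o["tcp_rot"],o["gripper_width"])
for n in("top","scene"):
    c=ctrl.calibration(n);print(c)
    im,d=ctrl.camera(n);cv2.imwrite(f"pics/{n}0.png",im[:,:,::-1]);np.savez(f"{n}0",im=im,d=d)
    P=pose(n);m=blue(im);N,_,s,ce=cv2.connectedComponentsWithStats(m)
    for i in range(1,N):
        if s[i,4]>30: print(n,s[i],ce[i],ray(P,ce[i],.206 if n=="top" else .181)[0])
E
```

```text
0.0 [0.19541191 0.45987014 0.23082083] [-3.14048799e+00  1.36585062e-07  2.73978286e+00] 0.08554546547875685
{'mtx': array([[517.9657606 ,   0.        , 282.73924209],
       [  0.        , 517.9657606 , 200.50576903],
       [  0.        ,   0.        ,   1.        ]]), 'position': array([ 0.32385785, -0.00165025,  1.06367041]), 'orientation': array([ 0.18812227,  0.03392144, -1.58573762])}
top [279 144  34  15 429] [295.89277389 150.63170163] [0.57429988 0.00112166 0.206     ]
top [404 221  39  10 363] [422.97245179 225.49586777] [ 0.44055626 -0.206652    0.206     ]
top [147 229  40  11 370] [166.21621622 234.19189189] [0.43427208 0.22156258 0.206     ]
{'mtx': array([[426.15224766,   0.        , 288.67282689],
       [  0.        , 426.15224766, 200.39211134],
       [  0.        ,   0.        ,   1.        ]]), 'position': array([8.82661257e-01, 8.57264271e-04, 8.66105162e-01]), 'orientation': array([ 0.5280813 , -0.01348844,  1.54479545])}
scene [378 169  35  19 536] [394.68470149 177.95522388] [0.43699046 0.22617844 0.181     ]
scene [147 176  37  18 565] [165.43539823 184.29734513] [ 0.44382611 -0.21206464  0.181     ]
scene [262 240  35  18 546] [278.7032967  248.74542125] [5.80696017e-01 5.48674456e-04 1.81000000e-01]
```

View pics/top0.png

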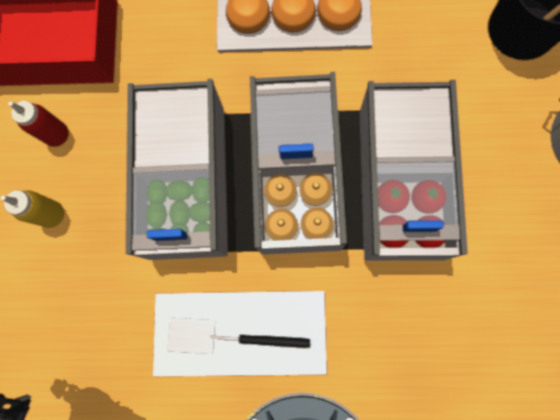

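View pics/scene0.png

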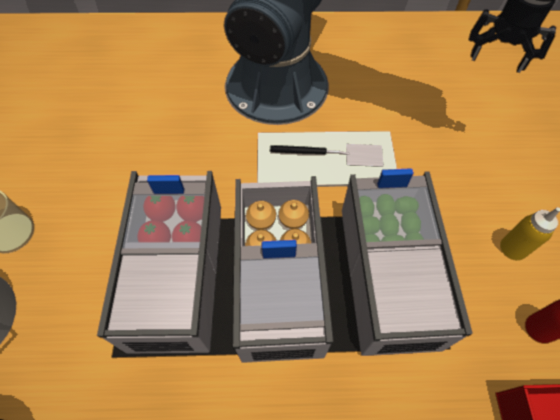

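The top view shows limes on the left with the handle at (166,234), onions in the middle with the door open and the handle at (296,151), and tomatoes on the right with the door nearly shut and the handle at (423,225). Scene view agrees. Next: the slide directions from the rims.

Run:
```python
from h import *
P=pose("top")
for n,a,b in (("tomR",(455,85),(463,252)),("tomL",(362,90),(365,252)),("onL",(252,80),(260,248)),("onR",(335,75),(344,245))):
    w=ray(P,[a,b],.161);v=w[0]-w[1];print(n,w[:,:2].round(3).tolist(),np.arctan2(v[1],v[0]).round(3))
im=np.load("top0.npz")["im"];m=blue(im);N,l,s,c=cv2.connectedComponentsWithStats(m)
for i in range(1,N):
    if s[i,4]<30:continue
    p=np.argwhere(l==i)[:,::-1]; w=ray(P,p,.206)[:,:2]
    q,v=np.linalg.eigh(np.cov(w.T)); print(c[i], "long axis",v[:,1], "slide yaw",np.arctan(-v[0,1]/v[1,1]))
s=ctrl.get_obs();print(s["clock"])
```

```text
tomR [[0.705, -0.292], [0.399, -0.283]] -0.032
tomL [[0.7, -0.123], [0.402, -0.115]] -0.026
onL [[0.726, 0.08], [0.413, 0.067]] 0.041
onR [[0.731, -0.074], [0.415, -0.079]] 0.016
[295.89277389 150.63170163] long axis [-0.02514581  0.99968379] slide yaw 0.025148456051601615
[422.97245179 225.49586777] long axis [-0.02373999  0.99971817] slide yaw 0.023742224419564424
[166.21621622 234.19189189] long axis [0.02381721 0.99971633] slide yaw -0.023819460435229214
0.1
```

drive_tool(hand=[8.5,8.5,8.5,8.5,8.5,8.5,8.5], slide=[[0,0,-3],[0,0,-3],[0,0,-2],[0,0,0],[0,0,0],[0,0,0],[0,0,0]], rotation=[[0,0,0.17],[0,0,0.17],[0,0,0.17],[0,0,0.17],[0,0,0.17],[0,0,0.17],[0,0,0.17]])

```text
clock: 0.98
tool_pos: [0.1955, 0.46, 0.311]
tcp_rot: [-3.141, 0.001, 1.544]
wrist_force: [-0.5, -0.2, 0.4]
gripper_width: 0.0851
```

drive_tool(hand=[8.5,8.5,8.5,8.5,8.5,8.5,8.5], slide=[[-4.3,4.4,0],[-4.3,4.4,0],[-4.3,4.4,0],[-4.3,4.4,0],[-4.3,4.4,0],[-4.3,4.4,0],[-5,0,0]], rotation=[[0,0,0],[0,0,0],[0,0,0],[0,0,0],[0,0,0],[0,0,0],[0,0,0]])

```text
clock: 1.85
tool_pos: [0.4547, 0.1448, 0.31]
tcp_rot: [-3.14, 0.001, 1.549]
wrist_force: [0.4, 0.5, 0.3]
gripper_width: 0.0849
```

drive_tool(hand=[8.5,8.5,8.5,8.5,8.5,8.5,8.5,8.5], slide=[[-5,0,0],[-5,0,0],[-5,0,0],[-5,0,0],[-5,0,0],[-5,0,0],[-5,0,0],[0,0,0]], rotation=[[0,0,0],[0,0,0],[0,0,0],[0,0,0],[0,0,0],[0,0,0],[0,0,0],[0,0,0]])

```text
clock: 2.85
tool_pos: [0.4451, -0.2058, 0.3106]
tcp_rot: [-3.14, -0.0, 1.546]
wrist_force: [-0.7, 0.3, 0.7]
gripper_width: 0.0853
```

```bash
cat > look.py <<'E'
import sys
from h import *
o=ctrl.get_obs();P=pose("wrist",o);im,d=ctrl.camera("wrist")
cv2.imwrite(f"pics/{sys.argv[1]}.png",im[:,:,::-1]);print(o["clock"],np.round(o["tool_pos"],4),np.round(o["tcp_rot"],3),np.round(o["wrist_force"],1),"cam",P[2])
m=blue(im);N,l,s,c=cv2.connectedComponentsWithStats(m)
for i in range(1,N):
    if s[i,4]<100:continue
    z=np.median(d[l==i]); w=ray(P,np.argwhere(l==i)[:,::-1],.206)
    print(s[i],c[i].round(),"depth",z,"ray",ray(P,c[i],.206)[0].round(4),w.min(0).round(3),w.max(0).round(3))
E
python3 look.py w1
```

```text
2.85 [ 0.4451 -0.2058  0.3106] [-3.14  -0.     1.546] [-0.7  0.3  0.7] cam [ 0.44673322 -0.12339855  0.45329361]
[ 266  159   20   91 1630] [275. 204.] depth 0.2625054 ray [ 0.4425 -0.2055  0.206 ] [ 0.436 -0.24   0.206] [ 0.449 -0.174  0.206]
```

drive_tool(hand=[8.5,8.5,8.5,8.5,2.6,2.6,2.6,2.6], slide=[[0,-0.3,4],[0,0,4],[0,0,3.5],[0,0,2.3],[0,0,0],[0,0,0],[0,0,0],[0,0,0]], rotation=[[0,0,0],[0,0,0],[0,0,0],[0,0,0],[0,0,0],[0,0,0],[0,0,0],[0,0,0]], force=20)

```text
clock: 3.9
tool_pos: [0.443, -0.2033, 0.174]
tcp_rot: [3.141, 0.0, 1.55]
wrist_force: [-0.3, -0.1, -0.5]
gripper_width: 0.026
```

drive_tool(hand=[2.6,2.6,2.6,2.6], slide=[[0,0,0],[0,0,0],[0,0,0],[0,0,0]], rotation=[[0,0,0],[0,0,0],[0,0,0],[0,0,0]])

```text
clock: 4.4
tool_pos: [0.4426, -0.2032, 0.1733]
tcp_rot: [-3.142, -0.0, 1.55]
wrist_force: [0.5, 0.2, -0.7]
gripper_width: 0.0262
```

drive_tool(hand=[2.6,2.6,2.6,2.6,2.6,2.6,2.6,2.6], slide=[[0,1,0],[0,1.5,0],[0,1.5,0],[0,1.5,0],[0,1.5,0],[0,1.5,0],[0,1.5,0],[0,1,0]], rotation=[[0,0,0],[0,0,0],[0,0,0],[0,0,0],[0,0,0],[0,0,0],[0,0,0],[0,0,0]])

```text
clock: 5.4
tool_pos: [0.5538, -0.2052, 0.1729]
tcp_rot: [-3.141, -0.0, 1.55]
wrist_force: [-2.3, 2.0, 1.2]
gripper_width: 0.0263
```

drive_tool(hand=[2.6,2.6,2.6,2.6], slide=[[0,0.5,0],[0,0.5,0],[0,0.5,0],[0,0.3,0]], rotation=[[0,0,0],[0,0,0],[0,0,0],[0,0,0]])

```text
clock: 5.9
tool_pos: [0.5708, -0.2059, 0.1733]
tcp_rot: [-3.142, 0.0, 1.55]
wrist_force: [-7.0, 1.2, -0.1]
gripper_width: 0.0261
```

drive_tool(hand=[2.6,2.6,2.6], slide=[[0,0.2,0],[0,0.2,0],[0,0,0]], rotation=[[0,0,0],[0,0,0],[0,0,0]])

```text
clock: 6.28
tool_pos: [0.5708, -0.2059, 0.1732]
tcp_rot: [-3.135, 0.0, 1.549]
wrist_force: [-32.6, 2.2, 15.7]
gripper_width: 0.0261
```

drive_tool(hand=[2.6,2.6,2.6], slide=[[0,0.2,0],[0,0.2,0],[0,0,0]], rotation=[[0,0,0],[0,0,0],[0,0,0]])

```text
clock: 6.65
tool_pos: [0.5709, -0.2059, 0.173]
tcp_rot: [-3.128, 0.0, 1.548]
wrist_force: [-64.3, 3.4, 31.8]
gripper_width: 0.0259
```

Hard stop at x=0.571. The travel of about 122 mm agrees with the door starting about 17 mm ajar. Back off to the centre of the slack, then rise.

drive_tool(hand=[2.6,2.6,2.6,2.6,2.6,2.6,2.6,2.6], slide=[[0,-0.7,0],[0,-0.7,0],[0,0,0],[0,0,-2],[0,0,-3],[0,0,-3],[0,0,-3],[0,0,-2.5]], rotation=[[0,0,0],[0,0,0],[0,0,0],[0,0,0],[0,0,0],[0,0,0],[0,0,0],[0,0,0]])

```text
clock: 7.65
tool_pos: [0.5651, -0.2058, 0.3097]
tcp_rot: [3.14, 0.0, 1.55]
wrist_force: [0.9, 0.5, -0.5]
gripper_width: 0.0264
```

```bash
python3 look.py w2
python3 - <<'E'
from h import *
im,d=ctrl.camera("scene");cv2.imwrite("pics/s2.png",im[:,:,::-1])
E
```

```text
7.65 [ 0.5651 -0.2058  0.3097] [3.14 0.   1.55] [ 0.9  0.5 -0.5] cam [ 0.56607866 -0.12322679  0.4523449 ]
[ 268  162   19   91 1636] [277. 207.] depth 0.26214212 ray [ 0.5641 -0.2073  0.206 ] [ 0.557 -0.242  0.206] [ 0.57  -0.176  0.206]
```

View pics/w2.png

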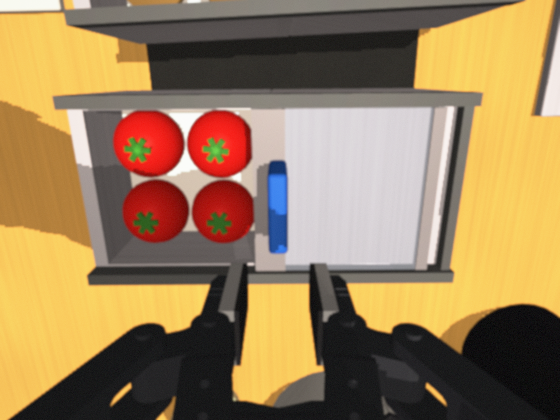

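The door stayed open: tomatoes uncovered, handle at (277,207), at x=0.564 (expected 0.565). Now on to the onion handle.

drive_tool(hand=[8.5,8.5,8.5,8.5,8.5,8.5], slide=[[5,0.4,0],[5,0.4,0],[5,0,0],[5,0,0],[0.7,0,0],[0,0,0]], rotation=[[0,0,0],[0,0,0],[0,0,0],[0,0,0],[0,0,-0.05],[0,0,0]])

```text
clock: 8.5
tool_pos: [0.5771, 0.0018, 0.3077]
tcp_rot: [-3.141, 0.0, 1.601]
wrist_force: [1.0, -0.0, 0.6]
gripper_width: 0.0849
```

```bash
python3 look.py w3
```

```text
8.5 [0.5771 0.0018 0.3077] [-3.141  0.     1.601] [ 1.  -0.   0.6] cam [0.5740732  0.08427515 0.45040828]
[ 274  154   19   92 1669] [283. 200.] depth 0.25826484 ray [0.5796 0.0063 0.206 ] [ 0.573 -0.028  0.206] [0.587 0.038 0.206]
[252 373  14  32 386] [259. 389.] depth 0.34181818 ray [ 0.5653 -0.1569  0.206 ] [ 0.56  -0.173  0.206] [ 0.571 -0.141  0.206]
```

drive_tool(hand=[8.5,8.5,8.5,8.5,2.6,2.6,2.6,2.6], slide=[[0.2,0.25,4],[0,0,4],[0,0,3.4],[0,0,2.1],[0,0,0],[0,0,0],[0,0,0],[0,0,0]], rotation=[[0,0,0],[0,0,0],[0,0,0],[0,0,0],[0,0,0],[0,0,0],[0,0,0],[0,0,0]])

```text
clock: 9.55
tool_pos: [0.5798, 0.0031, 0.174]
tcp_rot: [3.14, 0.0, 1.6]
wrist_force: [0.5, -0.3, 0.1]
gripper_width: 0.0259
```

drive_tool(hand=[2.6,2.6,2.6,2.6,2.6,2.6,2.6,2.6], slide=[[0,0,0],[0,-1,0],[0,-1.5,0],[0,-1.5,0],[0,-1.5,0],[0,-1.5,0],[0,-1.5,0],[0,-1,0]], rotation=[[0,0,0],[0,0,0],[0,0,0],[0,0,0],[0,0,0],[0,0,0],[0,0,0],[0,0,0]])

```text
clock: 10.55
tool_pos: [0.4836, 0.0004, 0.1735]
tcp_rot: [3.141, -0.0, 1.6]
wrist_force: [2.3, 0.9, -0.1]
gripper_width: 0.0261
```

drive_tool(hand=[2.6,2.6,2.6,2.6,2.6], slide=[[0,-1,0],[0,-1,0],[0,-0.8,0],[0,-0.5,0],[0,0,0]], rotation=[[0,0,0],[0,0,0],[0,0,0],[0,0,0],[0,0,0]])

```text
clock: 11.18
tool_pos: [0.451, -0.0007, 0.1733]
tcp_rot: [-3.141, 0.0, 1.6]
wrist_force: [0.0, -0.8, 1.4]
gripper_width: 0.0259
```

drive_tool(hand=[2.6,2.6,2.6,2.6], slide=[[0,-0.4,0],[0,-0.4,0],[0,-0.3,0],[0,0,0]], rotation=[[0,0,0],[0,0,0],[0,0,0],[0,0,0]])

```text
clock: 11.68
tool_pos: [0.4401, -0.0009, 0.1733]
tcp_rot: [-3.141, -0.0, 1.6]
wrist_force: [0.1, -0.3, 0.1]
gripper_width: 0.0262
```

drive_tool(hand=[2.6,2.6,2.6,2.6], slide=[[0,-0.3,0],[0,-0.2,0],[0,-0.2,0],[0,0,0]], rotation=[[0,0,0],[0,0,0],[0,0,0],[0,0,0]])

```text
clock: 12.18
tool_pos: [0.4373, -0.001, 0.1736]
tcp_rot: [3.135, -0.0, 1.6]
wrist_force: [35.1, -0.3, -25.3]
gripper_width: 0.0262
```

drive_tool(hand=[2.6,2.6,2.6], slide=[[0,-0.2,0],[0,-0.2,0],[0,0,0]], rotation=[[0,0,0],[0,0,0],[0,0,0]])

```text
clock: 12.55
tool_pos: [0.4371, -0.001, 0.1741]
tcp_rot: [3.128, -0.0, 1.6]
wrist_force: [67.2, 2.5, -46.2]
gripper_width: 0.0262
```

drive_tool(hand=[2.6,2.6,2.6,2.6,2.6,2.6,2.6,2.6], slide=[[0,0.7,0],[0,0.7,0],[0,0,0],[0,0,-2],[0,0,-3],[0,0,-3],[0,0,-4],[0,0,-4]], rotation=[[0,0,0],[0,0,0],[0,0,0],[0,0,0],[0,0,0],[0,0,0],[0,0,0],[0,0,0]])

```text
clock: 13.55
tool_pos: [0.4427, -0.0008, 0.3345]
tcp_rot: [-3.141, -0.0, 1.6]
wrist_force: [0.6, 0.4, -0.1]
gripper_width: 0.0257
```

```bash
python3 look.py w4
python3 - <<'E'
from h import *
for n in("top","scene"):
    im,d=ctrl.camera(n);cv2.imwrite(f"pics/{n}4.png",im[:,:,::-1])
    P=pose(n);m=blue(im);N,_,s,ce=cv2.connectedComponentsWithStats(m)
    for i in range(1,N):
        if s[i,4]>30: print(n,s[i],ce[i],ray(P,ce[i],.206 if n=="top" else .181)[0])
E
```

```text
13.55 [ 0.4427 -0.0008  0.3345] [-3.141 -0.     1.6  ] [ 0.6  0.4 -0.1] cam [0.43984934 0.08162859 0.47726711]
[ 271  150   18   83 1356] [279. 191.] depth 0.28401768 ray [0.4426 0.0019 0.206 ] [ 0.436 -0.032  0.206] [0.45  0.033 0.206]
[382 397  20  23 190] [389. 412.] depth 0.36780813 ray [ 0.552  -0.2101  0.206 ] [ 0.543 -0.219  0.206] [ 0.564 -0.192  0.206]
top [430 151   9  11  74] [433.64864865 154.93243243] [ 0.56092053 -0.23249054  0.206     ]
top [147 230  17  10 156] [155.53846154 234.25      ] [0.43452003 0.23964419 0.206     ]
scene [378 169  35  19 535] [394.71214953 177.95700935] [0.43699547 0.22623095 0.181     ]
scene [261 174  31  18 527] [275.82542694 182.63187856] [ 0.44371179 -0.00299063  0.181     ]
scene [136 234  40  18 579] [155.80829016 242.44386874] [ 0.56439225 -0.21449728  0.181     ]
```

View pics/scene4.png

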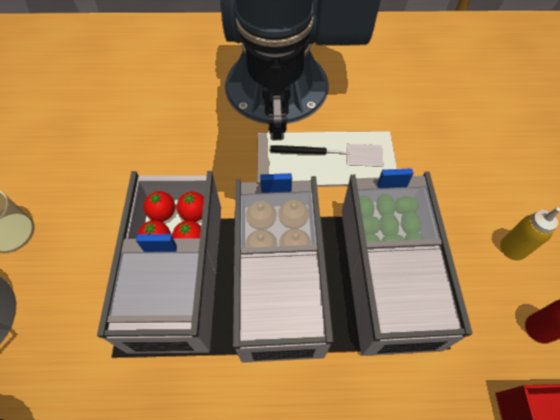

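View pics/w4.png

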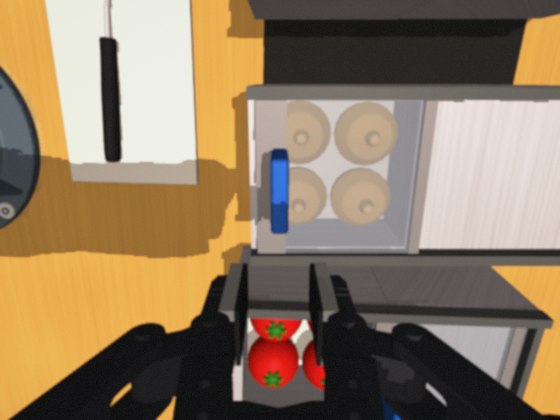

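The scene view shows the tomatoes uncovered with the handle at (156,242), the onions covered with the handle at (276,183), and the lime handle unmoved at (395,178). The gripper is clear at z=0.33.

```bash
python3 -c "
from cell import ctrl
print(ctrl.get_obs()['clock']);print(ctrl.sign_off())"
```

```text
13.7
the job is handed in; nothing more can be done
None
```

I slid the tomato keeper's door open to its rear stop first, then slid the onion door shut to its front stop. I handed the job in at 13.7 s of the 51 s allowed.

- **Tomato door:** it started about 17 mm ajar and came up against a hard stop after about 122 mm of travel (wrist force 64–72 N there). A wrist-camera look afterwards put the handle at x = 0.564, against the 0.565 expected.
- **Onion door:** it travelled about 137 mm to a hard stop (wrist force about 82 N). The handle afterwards was at x = 0.443, as expected.
- **Lime door:** its handle did not move between the first and last scene pictures (x = 0.437 in both).
- **Last checks:** the final scene picture shows the tomatoes uncovered and the onions and limes covered. The gripper was about 13 cm above the handles and touching nothing. The final overhead picture was partly blocked by the arm, so I relied on the scene and wrist views. None of the checks disagreed.

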